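# Press the blue label holder home behind the lip of the sample shelf

## Task

Pull the blue label holder up out of its dock and push it down, upright, behind the front lip of the little sample shelf, in the bay in front of the blue sample box, until the sprung orange strip under it is pressed fully down. Do not force it, and leave all the other things where they are. Finish still gripping the holder and keeping it pressed home: it springs back up if you let go.

Things in the scene. Friction and masses are not known exactly. Their poses are not given: they have to be found in the camera images.
- holder_blue: Blue label holder, loose, about 60 g, upright in one of the two dock slots (either). Plate 6 mm thick (x), 70 wide (y), 60 tall, white label on both faces; on top a grip tab 12 mm thick (x), 26 wide (y), from 50 to 90 mm above the foot. Origin: centre of its underside (foot), z up. Both faces are alike: either may face out.
- holder_green: Green label holder, same shape, in the other dock slot, 100 mm beside the blue one. Leave it there.
- dock: Grey block 70 mm (x) by 220 mm (y) by 35 mm high, fixed for the run, its place and yaw varying. Two slots along its y, at y = +50 and -50 mm, each 74 by 9 mm and 20 mm deep; the holders stand in them with their foot 15 mm above the table. Origin: centre of its underside.
- shelf: Low bench shelf, fixed, place and yaw vary: white board 200 mm deep (x), 260 wide (y), top at 118 mm. Origin: centre of its underside; front = -x side, towards the robot. Along the front edge an aluminium lip forms an open-topped label channel, x from -112 to -100 mm, split by a grey divider into two bays, each 84 mm long, centred at y = +55 and -55 mm, x = -106 mm.
- bay_left (a point): Left (+y) bay: middle of the top of its free orange sprung strip (80 by 10 mm), at x -106, y +55, z 86 mm in the shelf's frame, axes as the shelf's. Pressed fully down the strip's top is at 78 mm. Behind the channel the shelf edge rises to 118 mm; in front the lip is straight up to 108 mm, then flares outward up to 118 mm.
- bay_right (a point): The same in the right (-y) bay: x -106, y -55, z 86 mm in the shelf's frame.
- strip_left (a joint): How far the left bay's sprung strip is pressed down: 0 free to 0.008 m at its hard stop. It starts to give at about 4 N and takes about 10 N to press fully down.
- strip_right (a joint): The same for the right bay's strip.
- box_blue: Blue sample box with white lid, blue patch on top, 102 by 82 by 50 mm, loose, standing on the shelf behind one of the two bays (either one), its middle about 130 mm behind the channel; the bay in front of it is the one to use. Origin: centre of its underside; axes nearly as the shelf's.
- box_green: Green sample box, same shape, behind the other bay. Leave it.
- bottle: Amber bottle, 60 mm across, 130 mm tall, loose on the table. Origin: centre of its underside. Leave it.
- dishes: Stack of three clear culture dishes, 88 mm across, 45 mm tall, loose on the table. Origin: centre of its underside. Leave it.
- pot: White ceramic pot, 70 mm across, 70 mm tall, loose on the table. Origin: centre of its underside. Leave it.
- jar: Small glass jar with red cap, 54 mm across, 60 mm tall, loose on the table. Origin: centre of its underside. Leave it.

How it is judged (in metres and radians):
On the way, in this order (a step that is already met when the one before it is completed fails the run):
1. the blue holder is lifted clear of the dock (height (world z) of holder_blue above 0.06 m), for 0.1 s.
2. the foot of the blue holder is behind the lip, in the bay in front of the blue box (x of holder_blue in the frame of shelf between -0.114 and -0.098 m and y of holder_blue in the frame of box_blue between -0.03 and 0.03 m and z of holder_blue in the frame of shelf below 0.1 m), for 0.1 s.
At the end, for the whole second after the job is handed in: The blue holder is behind the lip in the bay in front of the blue box, upright within 0.15 rad, its foot no higher than 81.5 mm above the table (the strip pressed down at least 4.5 of its 8 mm, allowing for contact), still held in the fingers, pressing on the shelf with more than 3 N, and at rest (x of holder_blue in the frame of shelf between -0.114 and -0.098 m and y of holder_blue in the frame of box_blue between -0.03 and 0.03 m and z of holder_blue in the frame of shelf between 0.07 and 0.0815 m and angle between holder_blue's own z axis and vertical below 0.15 rad and contact force between holder_blue and shelf above 3 N and contact force between the fingers and holder_blue above 1 N and linear speed of holder_blue below 0.02 m/s); the arm keeps its last pose, push and grip.
It fails at once if the holder was forced: pressed against the shelf with more than 40 N (contact force between holder_blue and shelf above 40 N).
It fails at once if the green label holder was moved over 20 mm (distance of holder_green from where it was at the start of the episode above 0.02 m).
It fails at once if a sample box was pushed over 20 mm (distance of any of box_blue, box_green from where it was at the start of the episode above 0.02 m).
It fails at once if the bottle, dishes, pot or jar was moved over 30 mm (distance of any of bottle, dishes, pot, jar from where it was at the start of the episode above 0.03 m).
It also fails if it takes over 48 s, if anything falls off the work surface, if the arm or the gripper's body presses on something with over 40 N, if the wrist force passes 120 N, or if a joint passes its speed limit or range.

## Robot

A 6-joint arm with a two-finger parallel gripper is mounted at the origin on the work surface. World frame = base frame: x ahead of the robot, y to its left, z up, the work surface at z = 0. Lengths are in m, angles in degrees, forces in N, time in s.
With the tool pointing down it reaches from about 0.3 to 0.75 m from the base axis. Payload 8.5 kg.
Tool frame: the origin (TCP) lies on the centre line of the jaws, within the pads' length; the fingertips stand 11 mm ahead of it and the grasp point (between the pads) lies 8 mm behind it; z points along the fingers, y is the line along which they close (so a half turn about z gives the same grasp; the last joint's range is limited). The gripper opens to 85 mm and grips with 20 to 120 N. Pads are 22 mm wide; open, the fingers measure 114 mm over their backs; the gripper's body (76 mm by 85 mm) begins 54 mm behind the grasp point. The pads swing forward as they close: fully open they stand 13 mm farther back than shut.
Start: joints at [-77.366, 21.807, 74.336, -0, 83.858, -12.336], TCP at [0.232, -0.499, 0.242] pointing down, gripper open.
Joint ranges: [-178.18, 178.18], [-50.72, 133.34], [12.68, 142.11], [-81.47, 261.47], [9.98, 163.14], [-165.26, 165.26]. Speed limits (degrees/s): [136.94, 136.94, 180, 180, 180, 180].

## Interface

Orientations are given as a 3x3 rotation matrix whose columns are the frame's x, y, z axes.
In Python, from rig import env, viewer, ticket, observe gives the robot as it stands (env), with the cameras (viewer), the readings as plain functions and the job (ticket).
- The arm moves only by the shell command python3 nudge.py 'ROWS' [FORCE]. ROWS is a JSON object whose key "increments" holds a list of rows, 1 to 10 of them, each of 5 numbers: dx, dy, dz in shares of the most that a row can go, 1 being 50 mm, then a turn about the tool's z in normalised numbers (1 is 60 degrees), then the finger opening in m; each row shifts and turns the commanded pose from where the row before left it, along the tool's axes as they then stand; what a row does not reach is not made up. A row lasts 1/10 s, in which the tool goes at most 0.05 m and 8.59 degrees, less where a joint would pass 70% of its speed; a pose out of reach is approached as far as the arm can. The fingers move at their own pace and stop on an object; FORCE is the grip in N (left out, the last holds). Time passes only in rows, so rows that do not move let the fingers close. It prints the time, the measured TCP pose, the force, the opening and the grip force at its end. Input that does not fit is refused with a message, and nothing moves.
- observe(): the state, without advancing time (a new reading comes with each control period).
- viewer.get_image(name): name is "scene" or "top" or "wrist"; returns a dict with "pixels" (480x640x3 uint8, red, green, blue), "K" (3x3 intrinsics, pixels), "extrinsics" (4x4, takes a point from world to camera coordinates). Camera axes: x right, y down, z forward; pixel columns grow to the right and rows downward; lengths in m; the calibration is good to about 2 mm. A picture is of the moment at which its call begins. There is no depth.
- ticket.close_job(): hands the job in; it is judged then, once.
The state is a dict: "time_s": time; "q": joint angles; "qvel": joint speeds; "joint_efforts": joint torques, N m; "position": TCP position; "tool_rot": TCP orientation; "ft_force": force on the tool from outside, world axes, zero at the start; "wrist_torque": the same for the moment, N m; "grip_width": finger opening in m; "gripper_force": force on a finger pad.
Only numpy, scipy, OpenCV 4.12 (cv2) and the standard library are available. Lean on these libraries where they do the work, as an engineer would, in place of code of your own. Each camera call takes 0.05 s, during which the arm holds its last target. There are 200 camera calls.

## Working session

There is one attempt and no reset: what is moved stays moved. The work goes in short steps, Python scripts to look and compute and a shell command to move; the robot and the scene stay as the last step left them, time stands still between calls to the robot, and variables do not carry over. Pictures are saved under pics/ and viewed, at most 10 in all, crops included, and the job is handed in when it is done.

```bash
ls; mkdir -p pics; python3 - <<'E'
from rig import env, viewer, ticket, observe
import cv2,numpy as np,pickle
d={}
for n in ["scene","top"]:
    r=viewer.get_image(n); d[n]=r
    cv2.imwrite(f"pics/{n}0.png",r["pixels"][:,:,::-1])
    print(n,np.round(r["K"],1).tolist(),np.round(r["extrinsics"],3).tolist())
pickle.dump(d,open("im0.pkl","wb"))
s=observe();print(s["time_s"],s["position"],np.round(s["tool_rot"],3).tolist(),s["ft_force"],s["grip_width"])
E
```

```text
nudge.py
pics
rig.py
scene [[449.2, 0.0, 327.0], [0.0, 449.2, 242.2], [0.0, 0.0, 1.0]] [[-0.412, 0.911, 0.01, 0.205], [0.744, 0.343, -0.573, -0.377], [-0.526, -0.229, -0.819, 1.438], [0.0, 0.0, 0.0, 1.0]]
top [[494.5, 0.0, 321.1], [0.0, 494.5, 237.4], [0.0, 0.0, 1.0]] [[-0.009, -1.0, 0.015, 0.047], [-0.989, 0.007, -0.146, 0.582], [0.146, -0.016, -0.989, 1.102], [0.0, 0.0, 0.0, 1.0]]
0.1 [ 0.23211308 -0.4983459   0.24178514] [[0.907, 0.422, -0.0], [0.422, -0.907, 0.001], [0.0, -0.001, -1.0]] [ 0.48583853  0.23306118 -0.49696243] 0.08552011386289252
```

View pics/scene0.png

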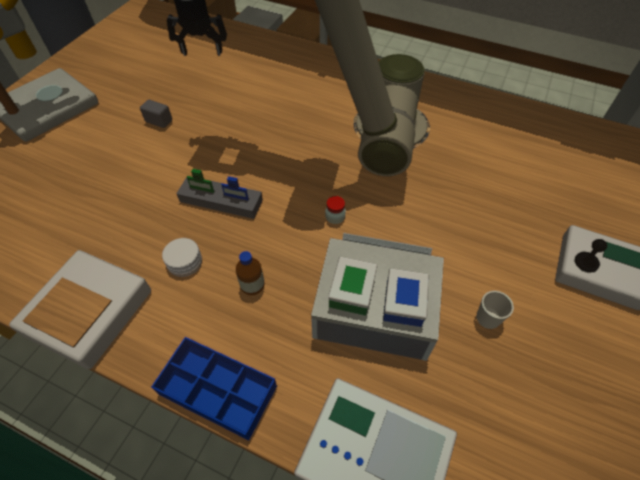

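View pics/top0.png

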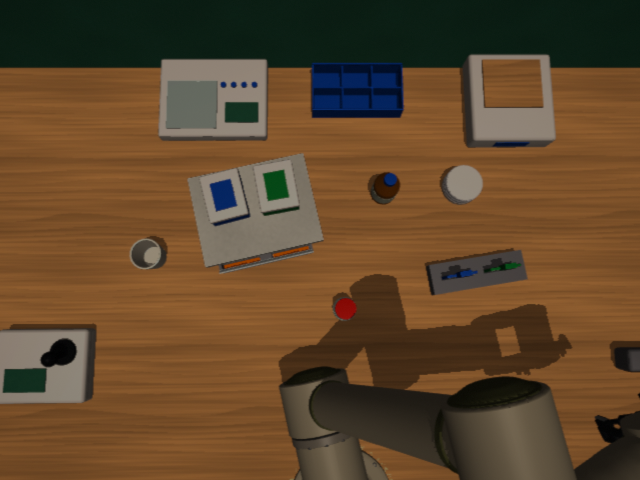

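The top view shows the blue box at (224,196), behind the left bay, whose strip is at (240,264). The blue holder is at (460,272) in the dock and the green one at (502,266). The jar is at (345,308), between the dock and the shelf. Next I'll measure these.

```bash
cat > h.py <<'E'
import numpy as np,cv2
def ray(r,uv,z):
    K,E=r["K"],r["extrinsics"];R,t=E[:3,:3],E[:3,3]
    c=-R.T@t; d=R.T@np.linalg.solve(K,np.array([uv[0],uv[1],1.0])); return c+d*(z-c[2])/d[2]
def proj(r,p):
    q=r["K"]@(r["extrinsics"][:3,:3]@np.asarray(p)+r["extrinsics"][:3,3]); return q[:2]/q[2]
def blobs(r,lo,hi,roi=None,amin=8):
    h=cv2.cvtColor(r["pixels"],cv2.COLOR_RGB2HSV); m=cv2.inRange(h,np.array(lo),np.array(hi))
    if roi: k=np.zeros_like(m);k[roi[1]:roi[3],roi[0]:roi[2]]=1;m=m*k
    c,_=cv2.findContours(m,cv2.RETR_EXTERNAL,cv2.CHAIN_APPROX_NONE)
    c=[x for x in c if len(x)>3 and cv2.contourArea(x)>amin]
    return m,sorted(c,key=cv2.contourArea,reverse=True)
E
python3 - <<'E'
import pickle;from h import *
d=pickle.load(open("im0.pkl","rb"));T=d["top"]
def show(n,lo,hi,roi,z,k=2,r=T):
    m,cs=blobs(r,lo,hi,roi)
    for c in cs[:k]:
        q=cv2.boxPoints(cv2.minAreaRect(c)); M=cv2.minAreaRect(c)
        print(n,cv2.contourArea(c),np.round(M[0],1),np.round(M[1],1),"ctr",np.round(ray(r,M[0],z),4)[:2],"corners",[np.round(ray(r,p,z)[:2],3).tolist() for p in q])
show("dock",(0,0,30),(180,90,140),(420,240,535,305),.035)
show("bluehold",(105,120,40),(130,255,255),(430,240,535,300),.105)
show("greenhold",(45,120,30),(85,255,255),(430,240,535,300),.105)
show("board",(0,0,100),(180,50,255),(180,150,330,268),.118)
show("orange",(3,170,120),(18,255,255),(215,240,320,275),.086,3)
show("bluepatch",(105,120,40),(130,255,255),(195,160,320,230),.168)
show("red",(0,180,100),(5,255,255),(325,290,365,325),.06,1)
E
python3 - <<'E'
import cv2
a=cv2.imread("pics/top0.png")
c=cv2.resize(a[235:305,420:535],None,fx=5,fy=5,interpolation=cv2.INTER_CUBIC)[:300]
b=cv2.resize(a[225:280,195:335],None,fx=5,fy=5,interpolation=cv2.INTER_CUBIC)
import numpy as np
o=np.zeros((590,710,3),np.uint8);o[:300,:575]=c;o[310:585,:700]=b
cv2.imwrite("pics/crop1.png",o)
E
```

```text
dock 2717.0 [477.2 271.7] [30.3 95.1] ctr [ 0.5005 -0.3187] corners [[0.518, -0.205], [0.553, -0.426], [0.483, -0.433], [0.449, -0.213]]
bluehold 66.0 [468. 273.] [ 6. 16.] ctr [ 0.4926 -0.2751] corners [[0.499, -0.258], [0.499, -0.293], [0.486, -0.292], [0.486, -0.257]]
bluehold 19.0 [451.1 275.7] [ 2.8 10.2] ctr [ 0.487 -0.238] corners [[0.488, -0.227], [0.492, -0.249], [0.486, -0.249], [0.482, -0.227]]
greenhold 56.0 [512.3 265.1] [ 5.6 15.6] ctr [ 0.5091 -0.373 ] corners [[0.512, -0.355], [0.518, -0.39], [0.506, -0.391], [0.5, -0.357]]
greenhold 19.0 [495.  268.4] [ 2.7 10.3] ctr [ 0.5023 -0.3347] corners [[0.504, -0.323], [0.507, -0.346], [0.501, -0.346], [0.498, -0.324]]
board 10300.5 [254.4 209.5] [ 89.8 119.5] ctr [0.6331 0.1879] corners [[0.703, 0.337], [0.761, 0.082], [0.564, 0.041], [0.51, 0.29]]
board 15.0 [277.1 259.5] [ 1.2 71.8] ctr [0.5237 0.1382] corners [[0.508, 0.213], [0.542, 0.063], [0.539, 0.063], [0.506, 0.212]]
orange 647.0 [277.5 264.5] [19. 83.] ctr [0.516  0.1396] corners [[0.538, 0.231], [0.536, 0.048], [0.494, 0.048], [0.496, 0.231]]
orange 53.0 [290.5 251. ] [ 2.6 35.9] ctr [0.5456 0.111 ] corners [[0.54, 0.15], [0.557, 0.073], [0.551, 0.072], [0.534, 0.149]]
orange 49.5 [241.9 262.2] [ 2.7 35.2] ctr [0.5215 0.2179] corners [[0.516, 0.256], [0.533, 0.181], [0.527, 0.18], [0.51, 0.255]]
bluepatch 532.0 [222.7 194.4] [27.4 21.1] ctr [0.6551 0.2479] corners [[0.678, 0.277], [0.689, 0.234], [0.632, 0.219], [0.622, 0.261]]
bluepatch 29.0 [231.1 219.8] [ 2.  35.2] ctr [0.6015 0.2297] corners [[0.594, 0.265], [0.613, 0.195], [0.609, 0.194], [0.59, 0.264]]
red 313.0 [345.3 307.8] [19.8 20.5] ctr [ 0.4204 -0.0099] corners [[0.42, 0.022], [0.452, -0.011], [0.421, -0.042], [0.389, -0.009]]
```

View pics/crop1.png

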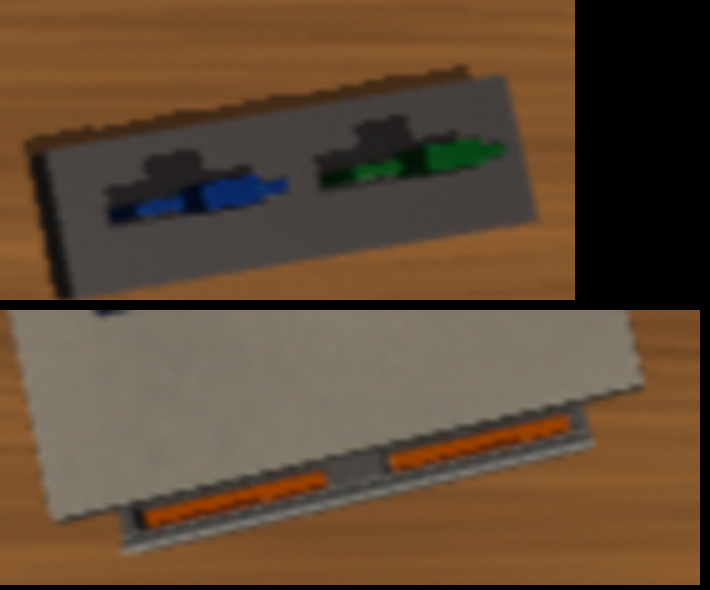

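The crop shows the blue plate from about (442,278) to (478,272), with its tab near (466,274). The dock yaw is about 9° and the shelf yaw about 12.7°. I'll turn the tool, move above the blue holder and look with the wrist camera.

Units first: shifts go in shares of 50 mm and turns go in shares of 60 degrees. So -8.2 degrees / 60 = -0.1367.

```bash
python3 nudge.py '{"increments":[[0, 0, 0, -0.1367, 0.085], [0, 0, 0, -0.1367, 0.085], [0, 0, 0, -0.1367, 0.085], [0, 0, 0, -0.1367, 0.085], [0, 0, 0, -0.1367, 0.085], [0, 0, 0, -0.1367, 0.085], [0, 0, 0, -0.1367, 0.085], [0, 0, 0, -0.1367, 0.085], [0, 0, 0, -0.1367, 0.085]]}' 40
python3 nudge.py '{"increments":[[0.36, 0.58, 0, 0, 0.085], [0.36, 0.58, 0, 0, 0.085], [0.36, 0.58, 0, 0, 0.085], [0.36, 0.58, 0, 0, 0.085], [0.36, 0.58, 0, 0, 0.085], [0.36, 0.58, 0, 0, 0.085], [0.36, 0.58, 0, 0, 0.085], [0.36, 0.58, 0, 0, 0.085], [0.36, 0.58, 0, 0, 0.085], [0.36, 0.58, 0, 0, 0.085]]}'
python3 nudge.py '{"increments":[[0, 0, 0, 0, 0.085], [0, 0, 0, 0, 0.085]]}'
python3 - <<'E'
from rig import env, viewer, ticket, observe
import cv2,pickle
r=viewer.get_image("wrist");pickle.dump(r,open("w1.pkl","wb"));cv2.imwrite("pics/w1.png",r["pixels"][:,:,::-1])
E
```

```text
time_s: 1.0
position: [0.2321, -0.4984, 0.2419]
tool_rot: [[-0.158, 0.987, -0.0], [0.987, 0.158, 0.001], [0.001, -0.0, -1.0]]
ft_force: [-0.4, 0.4, -0.2]
grip_width: 0.085
gripper_force: 0.0
time_s: 2.0
position: [0.4922, -0.2753, 0.242]
tool_rot: [[-0.152, 0.988, -0.001], [0.988, 0.152, 0.0], [0.001, -0.0, -1.0]]
ft_force: [0.9, 0.0, 0.1]
grip_width: 0.0849
gripper_force: 0.0
time_s: 2.2
position: [0.4915, -0.276, 0.2419]
tool_rot: [[-0.154, 0.988, -0.001], [0.988, 0.154, 0.0], [0.001, -0.001, -1.0]]
ft_force: [-0.0, -0.1, 0.7]
grip_width: 0.085
gripper_force: 0.0
```

View pics/w1.png

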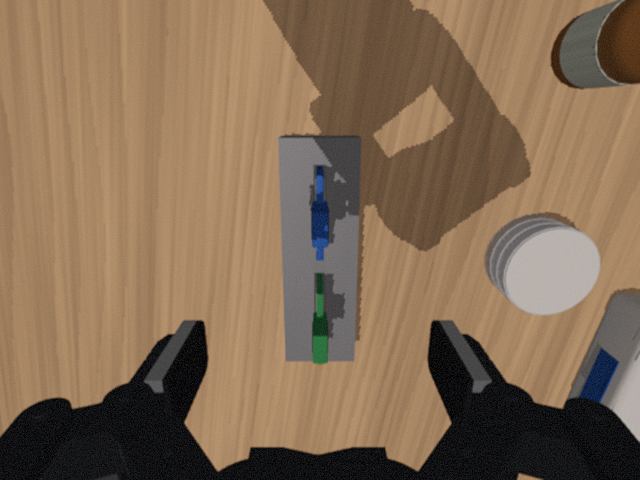

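The wrist view shows the dock aligned with the tool. The blue plate runs from (319,166) to (320,261), with the tab at about (320,225).

```bash
python3 - <<'E'
import pickle;from h import *
r=pickle.load(open("w1.pkl","rb"))
m,cs=blobs(r,(100,80,15),(135,255,255),(285,140,355,270))
m2=m>0; vs=np.where(m2.any(1))[0]
for v in (vs[0],vs[0]+4,vs[-1]-4,vs[-1]):
    u=np.where(m2[v])[0]; print("row",v,u[0],u[-1],ray(r,(u.mean(),v),.075).round(4)[:2])
for v in range(195,250,5):
    u=np.where(m2[v])[0]; print(v,u[0],u[-1],end=" | ")
a=ray(r,(319,vs[0]-.5),.075);b=ray(r,(320,vs[-1]+.5),.075);print("\nplate ctr",(a+b)/2,"len",np.linalg.norm(a-b))
q=[ray(r,p,.035)[:2] for p in [(279,136.5),(360,136.5),(354.5,361),(286,361)]]
print(np.round(q,4),"ctr",np.mean(q,0),np.linalg.norm(q[0]-q[1]),np.linalg.norm(q[1]-q[2]))
y=(q[0]+q[1]-q[2]-q[3]);y/=np.linalg.norm(y);print("dock yaw",np.degrees(np.arctan2(-y[0],y[1])), "blue from dock",np.mean(q,0)+.05*y)
s=-r["extrinsics"][:3,:3].T@r["extrinsics"][:3,3];print("cam",s)
E
```

```text
row 166 317 322 [ 0.4849 -0.2324]
row 170 316 322 [ 0.485  -0.2355]
row 256 316 323 [ 0.4961 -0.3041]
row 260 318 321 [ 0.4967 -0.3076]
195 316 323 | 200 316 323 | 205 312 327 | 210 312 327 | 215 312 328 | 220 312 328 | 225 312 328 | 230 312 328 | 235 312 328 | 240 312 328 | 245 312 327 | 
plate ctr [ 0.49081548 -0.27005093  0.075     ] len 0.07687891036252942
[[ 0.4486 -0.2186]
 [ 0.5156 -0.2083]
 [ 0.5515 -0.4261]
 [ 0.4826 -0.4368]] ctr [ 0.49954673 -0.32245084] 0.06779614139565432 0.22076538804023885
dock yaw 9.11246528194821 blue from dock [ 0.49162808 -0.27308188]
cam [ 0.47781227 -0.1942461   0.37358078]
```

Scaled: 0.035 m is 0.7, 0.03 m is 0.6.

```bash
python3 nudge.py '{"increments":[[0.06, 0, 0.6, 0, 0.085], [0, 0, 0.7, 0, 0.085], [0, 0, 0.7, 0, 0.085], [0, 0, 0.6, 0, 0.085], [0, 0, 0.6, 0, 0.085], [0, 0, 0, 0, 0.085], [0, 0, 0, 0, 0.085]]}' 60
python3 nudge.py '{"increments":[[0, 0, 0, 0, 0.01], [0, 0, 0, 0, 0], [0, 0, 0, 0, 0], [0, 0, 0, 0, 0], [0, 0, 0, 0, 0], [0, 0, 0, 0, 0], [0, 0, 0, 0, 0], [0, 0, 0, 0, 0]]}' 60
```

```text
time_s: 2.95
position: [0.4906, -0.2744, 0.083]
tool_rot: [[-0.151, 0.988, 0.0], [0.988, 0.151, -0.0], [-0.0, -0.0, -1.0]]
ft_force: [-0.5, -0.4, 0.1]
grip_width: 0.0851
gripper_force: 0.0
time_s: 3.75
position: [0.4912, -0.2736, 0.0827]
tool_rot: [[-0.152, 0.988, 0.001], [0.988, 0.152, -0.001], [-0.001, 0.001, -1.0]]
ft_force: [2.2, 0.4, 4.4]
grip_width: 0.011
gripper_force: 58.8
```

Gripped: the pad opening is 11 mm and the grip 59 N. Now I'll lift and carry it to a stand-off beside the left bay.

Scaled: -0.03 m is -0.6, -0.01 m is -0.2.

```bash
python3 nudge.py '{"increments":[[0, 0, -0.2, 0, 0], [0, 0, -0.4, 0, 0], [0, 0, -0.6, 0, 0], [0, 0, -0.6, 0, 0], [0, 0, -0.6, 0, 0], [0, 0, -0.6, 0, 0], [0, 0, -0.2, 0, 0], [0, 0, 0, 0, 0]]}'
python3 nudge.py '{"increments":[[0.44, 0.12, 0, 0, 0], [0.84, 0.22, 0, 0, 0], [0.84, 0.22, 0, 0, 0], [0.84, 0.22, 0, 0, 0], [0.84, 0.22, 0, 0, 0], [0.84, 0.22, 0, 0, 0], [0.84, 0.22, 0, 0, 0], [0.84, 0.22, 0, 0, 0], [0.84, 0.22, 0, 0, 0], [0.84, 0.22, 0, 0, 0]]}'
python3 nudge.py '{"increments":[[0.42, 0.1, 0, -0.0333, 0], [0, 0, 0, -0.0333, 0], [0, 0, 0, 0, 0], [0, 0, 0, 0, 0], [0, 0, 0, 0, 0]]}'
python3 - <<'E'
from rig import env, viewer, ticket, observe
import cv2,pickle
d={n:viewer.get_image(n) for n in("wrist","top","scene")};pickle.dump(d,open("w2.pkl","wb"));cv2.imwrite("pics/w2.png",d["wrist"]["pixels"][:,:,::-1])
E
```

```text
time_s: 4.55
position: [0.4909, -0.2736, 0.2431]
tool_rot: [[-0.152, 0.988, 0.001], [0.988, 0.152, -0.001], [-0.001, 0.001, -1.0]]
ft_force: [0.2, -0.4, -0.5]
grip_width: 0.0114
gripper_force: 59.2
time_s: 5.55
position: [0.5329, 0.1395, 0.2402]
tool_rot: [[-0.152, 0.988, -0.004], [0.988, 0.152, -0.0], [0.0, -0.004, -1.0]]
ft_force: [0.1, 0.3, -1.6]
grip_width: 0.0111
gripper_force: 59.2
time_s: 6.05
position: [0.5353, 0.1588, 0.2417]
tool_rot: [[-0.219, 0.976, -0.001], [0.976, 0.219, -0.0], [0.0, -0.001, -1.0]]
ft_force: [-0.8, 1.5, -1.1]
grip_width: 0.0112
gripper_force: 59.1
```

View pics/w2.png

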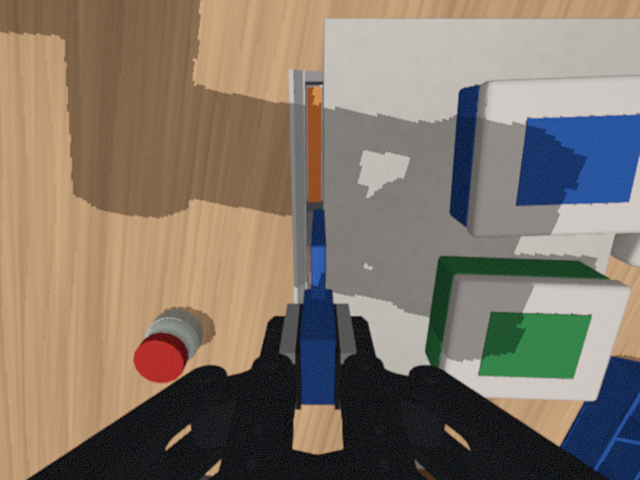

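The wrist view shows the left strip at columns 307-322, rows 85-203. The board edge is at column 324, the lip at 290-305, and the held plate's end at 312-326, with its foot near row 210. I'll turn these into shelf coordinates.

```bash
python3 - <<'E'
import pickle;from h import *
d=pickle.load(open("w2.pkl","rb"));r=d["wrist"]
p=r["pixels"].astype(int); h=cv2.cvtColor(r["pixels"],cv2.COLOR_RGB2HSV)
# board front edge: saturated orange/dark -> grey transition, rows 90..200
m,cs=blobs(r,(3,120,40),(20,255,255),(300,80,326,208))
c=cs[0];M=cv2.minAreaRect(c);x,y,w,hh=cv2.boundingRect(c);print("strip box",x,y,w,hh,[np.round(v,1) for v in M[:2]])
for v in (60,100,130,180): print(v,[tuple(p[v,u]) for u in range(304,328,2)])
a=ray(r,(x+w/2,y-.5),.086)[:2];b=ray(r,(x+w/2,y+hh-.5),.086)[:2];print("strip ends",a.round(4),b.round(4),"ctr",(a+b)/2,"len",np.linalg.norm(a-b))
e1,e2=[ray(r,(324,v),.118)[:2] for v in(30,200)];y_=(e1-e2)/np.linalg.norm(e1-e2)
print("board edge",e1,e2,"yaw",np.degrees(np.arctan2(-y_[0],y_[1])))
m,cs=blobs(r,(105,80,15),(130,255,255),(300,205,340,300))
for v in range(206,290,7):
    u=np.where(m[v,300:340])[0]+300
    if len(u):print(v,u[0],u[-1],end=" | ")
print("\ncam",-r["extrinsics"][:3,:3].T@r["extrinsics"][:3,3])
T=d["top"]
for n,lo,hi,z,roi in(("blue",(105,120,40),(130,255,255),.168,(195,160,250,230)),):
    m,cs=blobs(T,lo,hi,roi);print(n,ray(T,cv2.minAreaRect(cs[0])[0],z))
for q in([.535,.159,.175],[.535-.22*.035,.159+.976*.035,.175]): print("proj foot",proj(r,q))
E
```

```text
strip box 307 87 14 115 [array([313.5, 144. ]), array([114.,  13.])]
60 [(np.int64(191), np.int64(156), np.int64(120)), (np.int64(195), np.int64(159), np.int64(122)), (np.int64(193), np.int64(158), np.int64(122)), (np.int64(190), np.int64(157), np.int64(119)), (np.int64(197), np.int64(162), np.int64(122)), (np.int64(196), np.int64(159), np.int64(122)), (np.int64(194), np.int64(156), np.int64(119)), (np.int64(191), np.int64(156), np.int64(117)), (np.int64(186), np.int64(150), np.int64(115)), (np.int64(176), np.int64(144), np.int64(110)), (np.int64(177), np.int64(173), np.int64(166)), (np.int64(199), np.int64(195), np.int64(189))]
100 [(np.int64(172), np.int64(175), np.int64(176)), (np.int64(117), np.int64(106), np.int64(102)), (np.int64(151), np.int64(84), np.int64(38)), (np.int64(149), np.int64(83), np.int64(37)), (np.int64(146), np.int64(80), np.int64(38)), (np.int64(203), np.int64(134), np.int64(69)), (np.int64(208), np.int64(144), np.int64(79)), (np.int64(208), np.int64(142), np.int64(74)), (np.int64(208), np.int64(144), np.int64(82)), (np.int64(138), np.int64(128), np.int64(121))
[... 987 characters left out ...]
p.int64(77), np.int64(34)), (np.int64(146), np.int64(88), np.int64(56)), (np.int64(120), np.int64(119), np.int64(114)), (np.int64(116), np.int64(116), np.int64(112)), (np.int64(127), np.int64(125), np.int64(121))]
strip ends [0.5099 0.2548] [0.5272 0.1767] ctr [0.51851202 0.21573748] len 0.08000062371096332
board edge [0.5096509  0.28418825] [0.53220883 0.18613862] yaw 12.956379284537801
213 313 323 | 220 313 324 | 227 312 324 | 234 311 324 | 241 311 324 | 248 311 325 | 255 311 325 | 262 311 325 | 269 311 325 | 276 311 325 | 283 311 324 | 
cam [0.51623907 0.23959028 0.37331479]
blue [0.66753437 0.25090268 0.168     ]
proj foot [319.32484605 270.7971454 ]
proj foot [319.36400509 208.50461862]
```

Scaled: 0.02 m is 0.4, 0.0192 m is 0.384, -0.2 degrees / 60 = -0.0033.

```bash
python3 nudge.py '{"increments":[[0.4, -0.02, 0, -0.0033, 0], [0.4, -0.02, 0, 0, 0], [0.384, -0.026, 0, 0, 0], [0, 0, 0.4, 0, 0], [0, 0, 0.4, 0, 0], [0, 0, 0, 0, 0], [0, 0, 0, 0, 0], [0, 0, 0, 0, 0]]}'
python3 - <<'E'
from rig import env, viewer, ticket, observe
import cv2,pickle
d={n:viewer.get_image(n) for n in("wrist","top","scene")};pickle.dump(d,open("w3.pkl","wb"))
im=d["wrist"]["pixels"][:,:,::-1]
cv2.imwrite("pics/w3.png",cv2.resize(im[60:290,220:420],None,fx=2.6,fy=2.6,interpolation=cv2.INTER_CUBIC))
p=observe()["position"];print(p, p[0]*.9745+p[1]*.2242,-p[0]*.2242+p[1]*.9745)
E
```

```text
time_s: 7.0
position: [0.5195, 0.2162, 0.2035]
tool_rot: [[-0.224, 0.975, 0.002], [0.975, 0.224, 0.0], [-0.0, 0.002, -1.0]]
ft_force: [0.4, 0.1, -0.6]
grip_width: 0.0114
gripper_force: 59.1
[0.51931282 0.21624485 0.20317443] 0.5545524390774027 0.09430067183364944
```

View pics/w3.png

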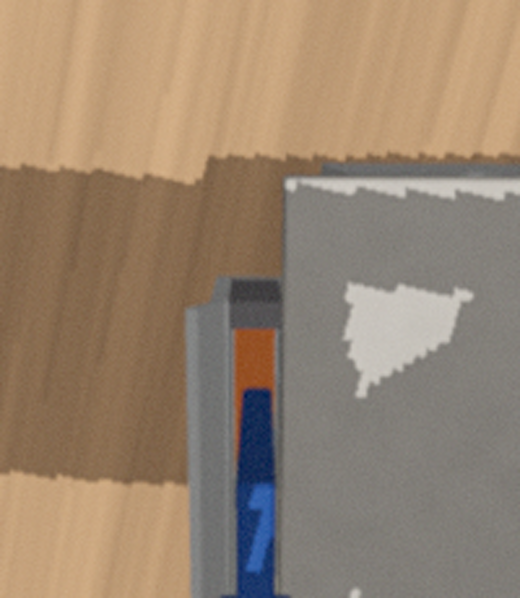

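The plate's foot (crop columns 241-272) sits centred over the strip (235-275), between the lip and the board. I'll descend gently.

Scaled: 0.01 m is 0.2, 0.008 m is 0.16.

```bash
python3 nudge.py '{"increments":[[0, 0, 0.2, 0, 0], [0, 0, 0.2, 0, 0], [0, 0, 0.2, 0, 0], [0, 0, 0.16, 0, 0], [0, 0, 0, 0, 0], [0, 0, 0, 0, 0]]}'; python3 nudge.py '{"increments":[[0, 0, 0.06, 0, 0], [0, 0, 0.04, 0, 0], [0, 0, 0.04, 0, 0], [0, 0, 0, 0, 0], [0, 0, 0, 0, 0]]}'
```

```text
time_s: 7.75
position: [0.519, 0.2163, 0.1642]
tool_rot: [[-0.224, 0.974, -0.0], [0.974, 0.224, -0.0], [0.0, -0.0, -1.0]]
ft_force: [0.4, -0.8, -0.8]
grip_width: 0.0109
gripper_force: 59.1
time_s: 8.25
position: [0.519, 0.2163, 0.1574]
tool_rot: [[-0.224, 0.974, 0.0], [0.974, 0.224, 0.0], [0.0, 0.0, -1.0]]
ft_force: [0.0, 0.1, -0.6]
grip_width: 0.011
gripper_force: 59.1
```

Foot is at about 0.090, with no contact yet. I'll keep going in small steps.

Scaled: 0.002 m is 0.04, 0.001 m is 0.02.

```bash
for i in 1; do python3 nudge.py '{"increments":[[0, 0, 0.04, 0, 0], [0, 0, 0.04, 0, 0], [0, 0, 0.02, 0, 0], [0, 0, 0, 0, 0], [0, 0, 0, 0, 0]]}'; done; python3 nudge.py '{"increments":[[0, 0, 0.02, 0, 0], [0, 0, 0.02, 0, 0], [0, 0, 0.02, 0, 0], [0, 0, 0, 0, 0], [0, 0, 0, 0, 0]]}'
```

```text
time_s: 8.75
position: [0.5191, 0.2163, 0.1527]
tool_rot: [[-0.224, 0.974, 0.001], [0.974, 0.224, 0.0], [-0.0, 0.001, -1.0]]
ft_force: [-1.1, 0.5, 3.7]
grip_width: 0.0113
gripper_force: 59.8
time_s: 9.25
position: [0.5191, 0.2163, 0.1496]
tool_rot: [[-0.224, 0.974, 0.001], [0.974, 0.224, 0.0], [-0.0, 0.001, -1.0]]
ft_force: [-1.5, 0.3, 7.1]
grip_width: 0.0113
gripper_force: 60.1
```

Scaled: 0.001 m is 0.02, 0.0005 m is 0.01.

```bash
python3 nudge.py '{"increments":[[0, 0, 0.02, 0, 0], [0, 0, 0.02, 0, 0], [0, 0, 0.01, 0, 0], [0, 0, 0, 0, 0], [0, 0, 0, 0, 0]]}';python3 nudge.py '{"increments":[[0, 0, 0.01, 0, 0], [0, 0, 0.01, 0, 0], [0, 0, 0, 0, 0], [0, 0, 0, 0, 0]]}'
```

```text
time_s: 9.75
position: [0.5191, 0.2164, 0.1473]
tool_rot: [[-0.224, 0.974, 0.001], [0.974, 0.224, 0.0], [-0.0, 0.001, -1.0]]
ft_force: [-1.8, 0.0, 8.2]
grip_width: 0.011
gripper_force: 60.5
time_s: 10.15
position: [0.5191, 0.2164, 0.1464]
tool_rot: [[-0.224, 0.974, 0.001], [0.974, 0.224, 0.0], [-0.0, 0.001, -1.0]]
ft_force: [-0.7, -0.3, 7.8]
grip_width: 0.0114
gripper_force: 60.5
```

Scaled: 0.0005 m is 0.01.

```bash
python3 nudge.py '{"increments":[[0, 0, 0.01, 0, 0], [0, 0, 0.01, 0, 0], [0, 0, 0, 0, 0], [0, 0, 0, 0, 0]]}';python3 nudge.py '{"increments":[[0, 0, 0.01, 0, 0], [0, 0, 0, 0, 0], [0, 0, 0, 0, 0]]}'
python3 - <<'E'
from rig import env, viewer, ticket, observe
import cv2,pickle,numpy as np
d={n:viewer.get_image(n) for n in("wrist","scene")};pickle.dump(d,open("w4.pkl","wb"))
a=cv2.resize(d["wrist"]["pixels"][60:420,220:420,::-1],None,fx=1.6,fy=1.6,interpolation=cv2.INTER_CUBIC)
b=cv2.resize(d["scene"]["pixels"][170:350,300:460,::-1],None,fx=2.8,fy=2.8,interpolation=cv2.INTER_CUBIC)
o=np.zeros((580,780,3),np.uint8);o[:a.shape[0],:a.shape[1]]=a;o[:b.shape[0],325:325+b.shape[1]]=b
cv2.imwrite("pics/w4.png",o)
E
```

```text
time_s: 10.55
position: [0.5192, 0.2164, 0.1457]
tool_rot: [[-0.224, 0.974, 0.001], [0.974, 0.224, 0.0], [-0.0, 0.001, -1.0]]
ft_force: [-1.6, -0.9, 10.8]
grip_width: 0.0115
gripper_force: 60.8
time_s: 10.85
position: [0.5192, 0.2164, 0.1456]
tool_rot: [[-0.225, 0.974, 0.002], [0.974, 0.225, 0.0], [-0.0, 0.002, -1.0]]
ft_force: [-2.7, -0.1, 14.1]
grip_width: 0.0113
gripper_force: 61.4
```

View pics/w4.png

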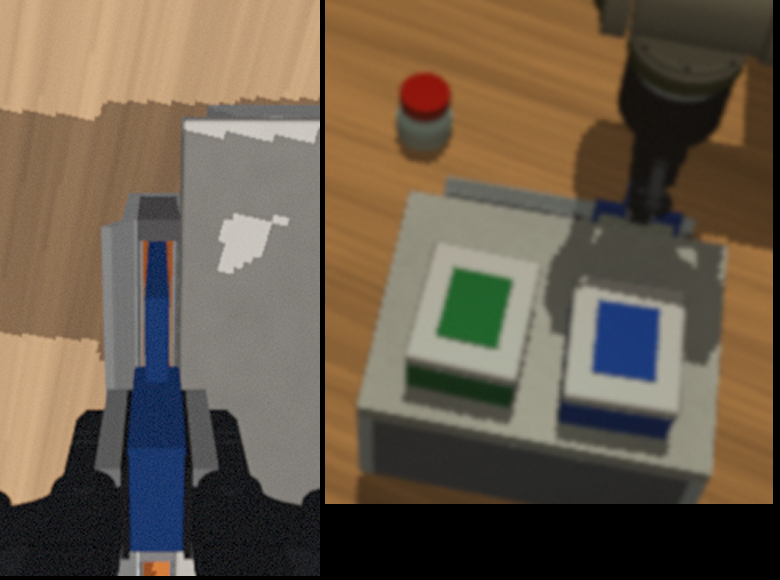

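The holder stands centred in the left bay. The TCP stopped at z = 0.1456, the height predicted for a foot at 78 mm, and the force rose to 14 N, which means the strip is on its hard stop. I'll check that it is steady and hand in.

```bash
python3 nudge.py '{"increments":[[0, 0, 0, 0, 0], [0, 0, 0, 0, 0], [0, 0, 0, 0, 0]]}' && python3 -c "
from rig import env, viewer, ticket, observe
print(ticket.close_job())"
```

```text
time_s: 11.25
position: [0.5192, 0.2164, 0.1456]
tool_rot: [[-0.225, 0.974, 0.002], [0.974, 0.225, 0.0], [-0.0, 0.002, -1.0]]
ft_force: [-4.1, -0.4, 13.7]
grip_width: 0.0117
gripper_force: 61.4
the job is handed in; nothing more can be done
None
```

The blue holder is upright in the left bay, in front of the blue box, still gripped and pressed onto the strip's hard stop with about 14 N; I handed the job in at about 11 s, and it returned no verdict.

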